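# Lay up a strut top mount and its bump stop on two assembly stands

### The job

Lay up the strut parts on the two upright posts, each right way up as it lies now and fully down over its post: on the square-footed stand first the spring seat, then the bearing ring on it, then the two-stud rubber mount on top; on the round-footed stand first the rubber bump stop, then the hexagonal collar on top of it. Leave the jar and the short socket where they are, and let go of everything.

Things in the scene. Friction and masses are not known exactly. Their poses are not given: they have to be found in the camera images.
- square_stand: fixed steel stand: square foot 90 x 90 mm, 8 mm thick, with a plain round post of diameter 20 mm in its centre; the post's top is 74 mm above the bench and its last 12 mm taper to diameter 8 mm. Origin on the bench under the post's axis, z up; x and y along the foot's edges.
- round_stand: fixed steel stand: round foot of diameter 90 mm, 8 mm thick, with a slimmer plain post of diameter 12 mm in its centre; the post's top is 66 mm above the bench and its last 8 mm taper to diameter 6 mm. Origin on the bench under the post's axis, z up.
- spring_seat: loose spring seat, dark steel, 0.3 to 0.65 kg, lying flange down: round flange of diameter 90 mm, 6 mm thick, and on it a round hub of diameter 48 mm up to 28 mm height, by which it can be gripped; a through bore of diameter 28 mm. Origin at the centre of its underside, z up.
- bearing: loose bearing ring, bright steel, 0.15 to 0.31 kg, lying flat: plain ring of outer diameter 58 mm, 20 mm high, with a through bore of diameter 28 mm; a circle of balls shows on its top. Origin at the centre of its underside, z up.
- mount: loose rubber mount, 0.3 to 0.65 kg, lying plate down: steel plate 96 mm (its x) by 56 mm (its y), 6 mm thick; on its middle a round black hub, diameter 46 mm, up to 34 mm height, to grip by; two upright studs, diameter 10 mm, up to 26 mm height, 38 mm from the centre along plus and minus x, so grip across y. Through bore of diameter 28 mm. Origin at the centre of its underside, z up.
- buffer: loose rubber bump stop, black, 0.05 to 0.12 kg, standing on its wider end: diameter 50 mm up to 14 mm height, then diameter 40 mm up to its top at 36 mm; a through bore of diameter 20 mm. Rigid enough to grip. Origin at the centre of its underside, z up.
- collar: loose hexagonal aluminium collar, like a big plain nut without thread, 0.06 to 0.13 kg, lying flat: 46 mm across the flats, 20 mm high, with a through hole 20 mm wide. Two of its flats face plus and minus x; the others follow every 60 degrees. Origin at the centre of its underside, z up.
- jar: bystander: small white closed jar with a grey lid, diameter 56 mm, 62 mm high, loose, standing. Origin at the centre of its underside. Not to be moved.
- socket: bystander: short steel wrench socket, loose, standing: diameter 28 mm, stepping in to 22 mm, 45 mm high. Origin at the centre of its underside. Not to be moved.
Not all that is in view belongs to the job. What is shaped like the round_stand but green or red is not meant. Leave any red look-alike of the bearing alone.

How it is judged:
By the outcome, as a careful person would: the job done as asked, in the order asked, and still so for the second after the job is handed in, with the robot touching nothing.
It also fails if it takes over 122 s, if anything falls off the work surface, if the arm or the gripper's body presses on something with over 40 N, if the wrist force passes 120 N, or if a joint passes its speed limit or range.

### The arm

A 6-joint arm with a two-finger parallel gripper is mounted at the origin on the work surface. World frame = base frame: x ahead of the robot, y to its left, z up, the work surface at z = 0. Lengths are in mm, angles in rad, forces in N, time in s.
With the tool pointing down it reaches from about 400 to 925 mm from the base axis. Payload 12.5 kg.
Tool frame: the origin (TCP) lies between the finger pads; the fingertips stand 19 mm ahead of it and the grasp point (between the pads) is the TCP (env.nose_length is the distance from the TCP to the fingertips, in mm); z points along the fingers, y is the line along which they close (so a half turn about z gives the same grasp; the last joint's range is limited). The gripper opens to 95 mm and grips with 3 to 60 N. Pads are 20 mm wide; open, the fingers measure 119 mm over their backs; the gripper's body (75 mm by 180 mm) begins 59 mm behind the grasp point.
Start: joints at [-1.385, 0.491, 1.559, -0, 1.092, -0.106], TCP at [179.82, -598.589, 233.661] pointing down, gripper open.
Joint ranges: [-3.1, 3.1], [-0.84, 2.19], [0.05, 2.79], [-1.13, 4.28], [0.06, 2.93], [-2.69, 2.69]. Speed limits (rad/s): [2.22, 2.22, 2.79, 3.14, 3.14, 3.14].

### API

Orientations are given as [roll, pitch, yaw] about the fixed x, y, z axes, in that order (R = Rz(yaw) Ry(pitch) Rx(roll)).
In Python, from cell import env gives the robot as it stands. The module is installed in compiled form; this text tells all that it offers.
- The arm moves only by the tool drive_tool, never from a script. Its argument "rows" is a list that holds one entry, the list of rows, each a list of 7 numbers: the shift along the tool's x, y, z scaled (see below), then the turn, a rotation vector about the tool's x, y, z scaled (see below), then the opening, from 0 (shut) to 1 (fully open). In form: [[[tx, ty, tz, ax, ay, az, jaw], ...]]. A call has 1 to 5 rows; each row shifts and turns the commanded pose from where the row before left it, along the tool's axes as they then stand; what a row does not reach is not made up. The controller multiplies each number of a shift by 250 mm and each number of a turn by 180 degrees. A row lasts 1/8 s, in which the tool goes at most 62.5 mm and 10.7 degrees, less where a joint would pass 70% of its speed; a pose out of reach is approached as far as the arm can. A call with a number of a shift or a turn outside -1 to 1 is refused whole. A call with a gripper value outside its range is refused whole. The fingers move at their own pace and stop on an object; the grip force is fixed at half the most. Time passes only in rows, so rows that do not move let the fingers close. It gives the time, the measured TCP pose, the force, the opening and the grip force at its end, in the units of the state.
- env.state(): the state, without advancing time (a new reading comes with each control period).
- env.read_camera(name): name is "scene" or "top" or "wrist"; returns a dict with "color" (420x560x3 uint8, blue, green, red), "camera_matrix" (3x3 intrinsics, pixels), "k1" (the pictures are not rectified: a ray, as slopes to the right and down, at radius r is drawn at 1 + k1 r^2 times it, then the intrinsics apply), "pose" (4x4, takes a point from camera to world coordinates). Camera axes: x right, y up, looking along -z (the intrinsics and any distortion apply to the point x, -y, -z); pixel columns grow to the right and rows downward; lengths in mm; the calibration is good to about 2 mm. A picture is of the moment at which its call begins. There is no depth.
- env.job_done(): hands the job in; it is judged then, once.
Trained networks look in a picture, given as the dict that the camera call returned (one of the last four; its "shot" number tells which), for a name from the list of things; names that differ only in an ending like _2 or _b are one class to them, and where a whole thing is asked for, a point or a joint stands for the part that bears it (a point fixed in the world has none). Each returns a list of dicts, best first, with "score" (0 to 1); they miss things now and then, are a little off and sometimes report something else, mostly with a low value. They report only what shows in the picture. A call takes as long as a camera call. They do not tell look-alikes from the thing itself.
- env.search_frame(name, picture): "at" ([x, y, z] in mm, in the coordinates of the camera as it stood for that picture, good to about 4 mm: the middle of the surface that is visible of it).
- env.place_of(name, picture): "at" ([x, y, z] in mm, in the coordinates of the camera as it stood for that picture, good to about 4 mm: a listed point, or the origin of a listed thing).
The state is a dict: "t": time; "joints": joint angles; "qvel": joint speeds; "tau": joint torques, N m; "eef_pos": TCP position; "tcp_rot": TCP orientation; "ft_force": force on the tool from outside, world axes, zero at the start; "moment": the same for the moment, N m; "opening": opening from 0.0 (shut) to 1.0 (fully open); "grip_force": force on a finger pad.
Only numpy, scipy, OpenCV 4.12 (cv2) and the standard library are available. Lean on these libraries where they do the work, as an engineer would, in place of code of your own. Each camera call takes 0.05 s, during which the arm holds its last target. There are 200 camera calls.

## Working session

There is one attempt and no reset: what is moved stays moved. The work goes in short steps, Python scripts to look and compute and a tool call to move; the robot and the scene stay as the last step left them, time stands still between calls to the robot, and variables do not carry over. Pictures are saved under pics/ and viewed, at most 14 in all, crops included, and the job is handed in when it is done.

Besides the shell and the picture viewer there is one more tool, called after "Call:" in YAML: its name, and indented under it one key for each argument. drive_tool: Moves the arm, as the interface text tells. Its arguments: {"type":"object","properties":{"rows":{"type":"array","items":{"type":"array","items":{"type":"array","items":{"type":"number","minimum":-1,"maximum":1}}}}},"required":["rows"]}

```bash
mkdir -p pics; cat > h.py <<'E'
import numpy as np, cv2
from cell import env
def pix(pic,p):
    P=pic['pose'];c=P[:3,:3].T@(np.array(p,float)-P[:3,3]);x,y=c[0]/-c[2],-c[1]/-c[2]
    s=1+pic['k1']*(x*x+y*y);K=pic['camera_matrix'];return np.array([K[0,0]*x*s+K[0,2],K[1,1]*y*s+K[1,2]])
def ray(pic,uv,z):
    K=pic['camera_matrix'];d=np.array([(uv[0]-K[0,2])/K[0,0],(uv[1]-K[1,2])/K[1,1]]);u=d.copy()
    for _ in range(20):u=d/(1+pic['k1']*(u@u))
    P=pic['pose'];r=P[:3,:3]@np.array([u[0],-u[1],-1]);o=P[:3,3];return o+r*(z-o[2])/r[2]
def world(pic,at): return (pic['pose']@np.append(at,1))[:3]
NAMES='square_stand round_stand spring_seat bearing mount buffer collar jar socket'.split()
E
cat > a.py <<'E'
from h import *
np.set_printoptions(precision=1,suppress=True)
for c in ['top','scene']:
    p=env.read_camera(c);p['pose']=np.array(p['pose']);cv2.imwrite(f'pics/{c}0.png',p['color'])
    print(c,p['pose'][:3,3])
    for n in NAMES:
        for d in env.place_of(n,p)[:4]:
            w=world(p,d['at']);print(n,round(d['score'],2),w,pix(p,w))
print(env.state())
E
python3 a.py
```

```text
top [ 395.6    4.3 1165.8]
square_stand 0.9 [402.6 253.3  -0.1] [161.7 285.6]
round_stand 0.86 [742.3 192.1   4.3] [188.2 133.9]
round_stand 0.78 [606.1 196.4   0.1] [187.1 193.3]
round_stand 0.58 [701.5 329.2   2.2] [127.8 153.4]
spring_seat 0.93 [479.  111.9  -0.6] [225.8 248.7]
bearing 0.85 [ 485.3 -230.1    0. ] [380.2 241.3]
bearing 0.81 [ 375.8 -246.2    4.2] [391.  291.3]
mount 0.79 [647.1  11.3   7.1] [268.9 172.4]
collar 0.84 [ 614.1 -196.2   -2.8] [361.5 184.8]
collar 0.55 [608.9 198.3  -0.8] [186.3 192.2]
jar 0.85 [ 514.7 -395.4    4.3] [455.4 225.7]
socket 0.39 [466.6 -93.5   4.6] [318.8 251.4]
scene [1362.1  412.   749.3]
square_stand 0.71 [400.6 251.7  -0.9] [400.8 226.3]
square_stand 0.49 [647.7  15.4   4.3] [263.7 254.6]
round_stand 0.96 [610.3 202.9  -0.4] [349.8 274.2]
round_stand 0.85 [700.8 332.2  -3.2] [396.7 328. ]
round_stand 0.61 [735.8 189.2   1.7] [320.2 311.3]
spring_seat 0.63 [476.2 116.6  -1.8] [336.  227.2]
bearing 0.75 [ 481.9 -226.5    3.4] [212.9 187.1]
bearing 0.69 [ 376.5 -246.5    0.2] [228. 167.]
mount 0.9 [651.4  16.   -1.8] [263.2 257.8]
buffer 0.8 [506.6 404.    0.2] [457.  275.4]
collar 0.8 [ 614.2 -200.9    0.1] [191.3 218.8]
jar 0.85 [ 517.8 -395.4   -0.2] [151.9 177.6]
jar 0.49 [510.4 401.9   0.6] [455.6 276.1]
socket 0.56 [466.  -96.6   0.6] [259.6 198.9]
{'t': 1.0, 'joints': array([-1.4,  0.5,  1.6,  0. ,  1.1, -0.1]), 'qvel': array([ 0., -0.,  0.,  0.,  0., -0.]), 'tau': array([ -0. , -61.2, -25.8,   0.1,   0. ,   0. ]), 'eef_pos': array([ 179.8, -598.6,  233.7]), 'tcp_rot': array([ 3.1, -0. ,  0.3]), 'ft_force': array([0.7, 0.2, 0.2]), 'moment': array([-0.1,  0. , -0.1]), 'grip_force': 0.0, 'opening': 1.0020519447707326}
```

View pics/top0.png

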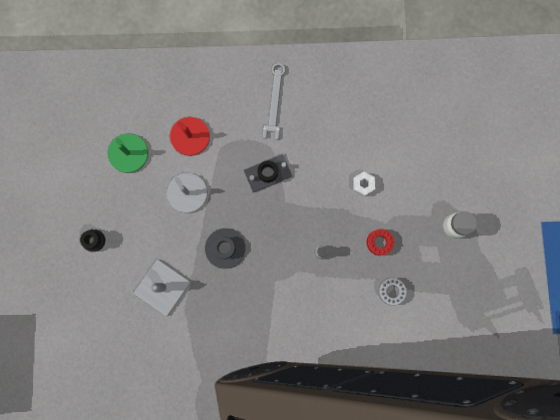

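View pics/scene0.png

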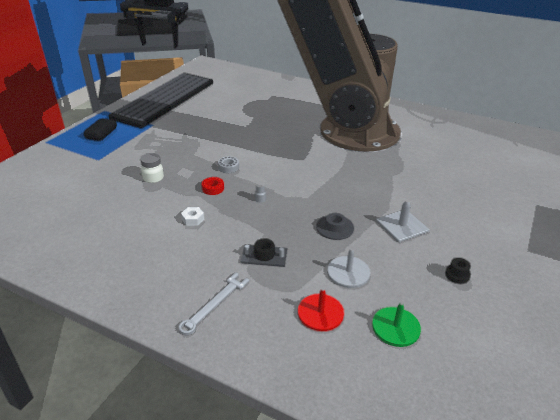

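Call:
drive_tool:
  rows:
    - [[0, 0, 0, 0, 0, 0.0465, 1], [0, 0, 0, 0, 0, 0.0464, 1], [0.16, -0.18, 0, 0, 0, 0, 1], [0.16, -0.18, 0, 0, 0, 0, 1], [0.16, -0.18, 0, 0, 0, 0, 1]]

```text
t: 1.62
eef_pos: [300.7, -462.2, 233.7]
tcp_rot: [3.141, -0.0, -0.001]
ft_force: [0.2, 0.1, 0.3]
opening: 0.995
grip_force: 0.0
```

Call:
drive_tool:
  rows:
    - [[0.16, -0.18, 0, 0, 0, 0, 1], [0.16, -0.18, 0, 0, 0, 0, 1], [0.16, -0.18, 0, 0, 0, 0, 1], [0.1, -0.18, 0, 0, 0, 0, 1], [0, 0, 0, 0, 0, 0, 1]]

```text
t: 2.25
eef_pos: [446.1, -281.0, 233.8]
tcp_rot: [-3.142, -0.0, 0.004]
ft_force: [-1.0, -0.6, -0.5]
opening: 0.998
grip_force: 0.0
```

```bash
cat > m.py <<'E'
from h import *
import sys
np.set_printoptions(precision=1,suppress=True)
def look(names,k=4,save=None,cam='wrist'):
    acc={n:[] for n in names}
    for i in range(k):
        p=env.read_camera(cam);p['pose']=np.array(p['pose'])
        for n in names:
            for d in env.place_of(n,p)[:3]:
                w=world(p,d['at']);acc[n].append((w,d['score']))
    if save:cv2.imwrite(f'pics/{save}.png',p['color'])
    for n in names:
        for w,s in acc[n]: print(n,round(s,2),w,pix(p,w))
    return p
if __name__=='__main__':
    s=env.state();print(s['t'],s['eef_pos'],np.round(s['tcp_rot'],4),np.round(s['joints'],3),s['ft_force'])
    p=look(sys.argv[2].split(','),3,sys.argv[1]);print(p['pose'])
E
python3 m.py w1 bearing,collar,socket
```

```text
2.25 [ 446.1 -281.   233.8] [-3.1 -0.   0. ] [-0.7  0.4  1.8  0.   1.   0.9] [-1.  -0.6 -0.5]
bearing 0.94 [ 483.1 -226.4   -0.5] [235.2 156.5]
bearing 0.85 [ 377.3 -245.     2. ] [251.2 234.2]
bearing 0.91 [ 484.6 -227.5   -2.3] [236.2 155.2]
bearing 0.79 [ 378.6 -243.8   -0.3] [250.5 232.7]
bearing 0.92 [ 376.6 -245.     0.5] [251.3 234.2]
bearing 0.63 [ 479.7 -227.3   -1.3] [236.1 159. ]
collar 0.59 [ 618.9 -199.2    0.8] [209.2  44.1]
collar 0.77 [ 619.3 -199.1    1.8] [208.9  43.5]
socket 0.62 [469.8 -94.3  -2.8] [137.5 167. ]
socket 0.89 [468.4 -98.3  -0.7] [139.8 168.2]
socket 0.65 [466.6 -97.4  -0.9] [139.3 169.5]
[[  -0.     1.     0.2  510.5]
 [  -1.    -0.     0.  -285.3]
 [   0.    -0.2    1.   384.4]
 [   0.     0.     0.     1. ]]
```

View w1.

View pics/w1.png

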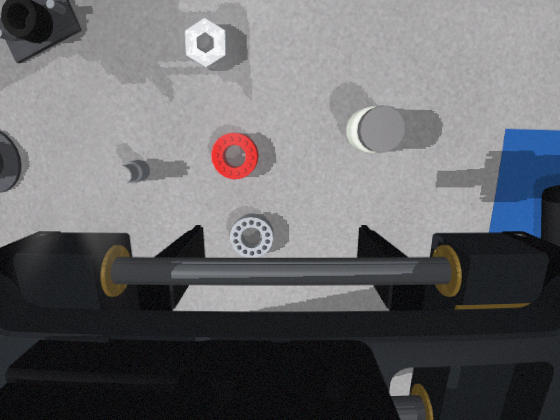

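Call:
drive_tool:
  rows:
    - [[0, -0.22, 0, 0, 0, 0, 1], [0, -0.22, 0, 0, 0, 0, 1], [0, -0.22, 0, 0, 0, 0, 1], [0, -0.22, 0, 0, 0, 0, 1], [0, -0.22, 0, 0, 0, 0, 1]]

```text
t: 3.48
eef_pos: [444.7, -7.0, 233.8]
tcp_rot: [3.141, -0.001, -0.0]
ft_force: [0.2, -0.9, -1.1]
opening: 0.996
grip_force: 0.0
```

Call:
drive_tool:
  rows:
    - [[0, -0.22, 0, 0, 0, 0, 1], [0, -0.22, 0, 0, 0, 0, 1], [0, 0, 0, 0, 0, 0, 1]]

```text
t: 3.85
eef_pos: [444.5, 104.1, 233.6]
tcp_rot: [-3.141, -0.0, 0.005]
ft_force: [0.4, -0.6, -0.4]
opening: 1.002
grip_force: 0.0
```

```bash
python3 m.py w2 spring_seat,square_stand,round_stand,mount,buffer
```

```text
3.85 [444.5 104.1 233.6] [-3.1 -0.   0. ] [0.1 0.3 2.  0.  0.9 1.7] [ 0.4 -0.6 -0.4]
spring_seat 0.96 [479.6 110.2   2.3] [272.7 159.6]
spring_seat 0.26 [603.1 197.8   3.3] [199.9  57.9]
spring_seat 0.75 [481.2 110.2   1. ] [272.7 158.3]
spring_seat 0.89 [479.8 110.4   2.1] [272.5 159.5]
square_stand 0.6 [402.3 252.7   2.6] [168.7 217.1]
square_stand 0.71 [403.7 252.    2. ] [169.3 216. ]
square_stand 0.7 [401.  250.2   1.1] [171.  217.7]
round_stand 0.77 [605.7 198.1   3.1] [199.7  55.7]
round_stand 0.84 [606.6 198.1  -0.1] [200.3  55.6]
round_stand 0.65 [606.6 198.    0.7] [200.2  55.4]
round_stand 0.52 [507.2 401.    0. ] [ 53.8 140.2]
mount 0.72 [650.   14.7  -2.4] [351.2  17.9]
mount 0.79 [648.8  13.1  -2.8] [352.4  19.1]
mount 0.6 [478.8 109.8   2.4] [273.  160.2]
mount 0.65 [649.3  11.3  -5.8] [353.3  19.7]
mount 0.41 [482.3 109.7   2. ] [273.  157.6]
mount 0.4 [606.2 197.6   3.4] [200.   55.2]
buffer 0.8 [506.4 398.9  -0.9] [ 55.8 140.7]
buffer 0.73 [508.8 401.9  -1.3] [ 53.7 139. ]
buffer 0.57 [469.1 -98.    0. ] [429.3 168. ]
buffer 0.85 [507.3 401.2   1.9] [ 52.6 140.2]
[[ -0.    1.    0.2 511. ]
 [ -1.   -0.    0.  100.2]
 [  0.   -0.2   1.  384.4]
 [  0.    0.    0.    1. ]]
```

View pics/w2.png

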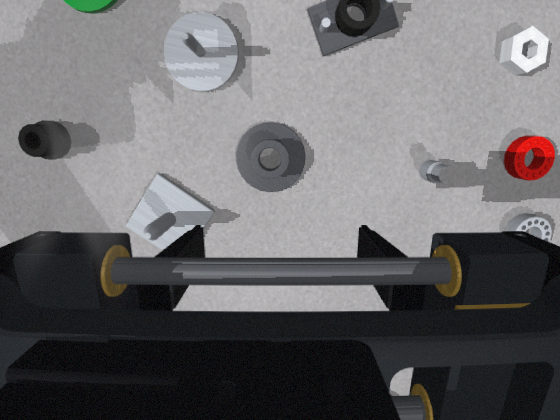

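Call:
drive_tool:
  rows:
    - [[0.14, -0.027, 0.1, 0, 0, 0, 1], [0, 0, 0.22, 0, 0, 0, 1], [0, 0, 0.22, 0, 0, 0, 1], [0, 0, 0.2, 0, 0, 0, 1], [0, 0, 0.08, 0, 0, 0, 1]]

```text
t: 5.38
eef_pos: [478.9, 108.1, 26.1]
tcp_rot: [3.141, 0.003, 0.0]
ft_force: [0.5, -0.6, 0.2]
opening: 1.001
grip_force: 0.0
```

Call:
drive_tool:
  rows:
    - [[0, 0, 0, 0, 0, 0, 1], [0, 0, 0, 0, 0, 0, 0], [0, 0, 0, 0, 0, 0, 0], [0, 0, 0, 0, 0, 0, 0], [0, 0, 0, 0, 0, 0, 0]]

```text
t: 6.0
eef_pos: [480.0, 108.1, 28.9]
tcp_rot: [3.142, -0.001, -0.0]
ft_force: [-0.2, 0.0, -0.8]
opening: 0.635
grip_force: 0.0
```

Call:
drive_tool:
  rows:
    - [[0, 0, 0, 0, 0, 0, 0], [0, 0, 0, 0, 0, 0, 0]]

```text
t: 6.25
eef_pos: [480.0, 108.3, 28.8]
tcp_rot: [-3.141, -0.001, -0.0]
ft_force: [-0.5, 4.1, 5.3]
opening: 0.488
grip_force: 30.0
```

Call:
drive_tool:
  rows:
    - [[0, 0, -0.1, 0, 0, 0, 0], [0, 0, -0.16, 0, 0, 0, 0], [0, 0, -0.16, 0, 0, 0, 0], [-0.1, -0.18, 0, 0, 0, 0, 0], [-0.1, -0.18, 0, 0, 0, 0, 0]]

```text
t: 6.88
eef_pos: [429.2, 198.6, 133.8]
tcp_rot: [3.141, -0.0, -0.002]
ft_force: [1.0, 0.3, -2.7]
opening: 0.493
grip_force: 30.0
```

Call:
drive_tool:
  rows:
    - [[-0.1, -0.18, 0, 0, 0, 0, 0], [-0.012, -0.036, 0, 0, 0, 0, 0], [0, 0, 0, 0, 0, 0, 0], [0, 0, 0, 0, 0, 0, 0]]

```text
t: 7.38
eef_pos: [402.4, 251.3, 133.4]
tcp_rot: [3.141, 0.0, -0.001]
ft_force: [-0.9, 0.2, -3.8]
opening: 0.491
grip_force: 30.0
```

```bash
python3 m.py w3 spring_seat,square_stand,round_stand
```

```text
7.375 [402.4 251.3 133.4] [ 3.1  0.  -0. ] [ 0.4  0.4  2.  -0.   0.7  2. ] [-0.9  0.2 -3.8]
spring_seat 0.86 [406.3 249.8 105.7] [282.4 233.4]
spring_seat 0.77 [401.8 245.6 106.8] [288.8 240.7]
spring_seat 0.74 [401.6 245.9 109.2] [288.5 242.4]
[[ -0.    1.    0.2 468.1]
 [ -1.   -0.    0.  251.1]
 [  0.   -0.2   1.  284.4]
 [  0.    0.    0.    1. ]]
```

View pics/w3.png

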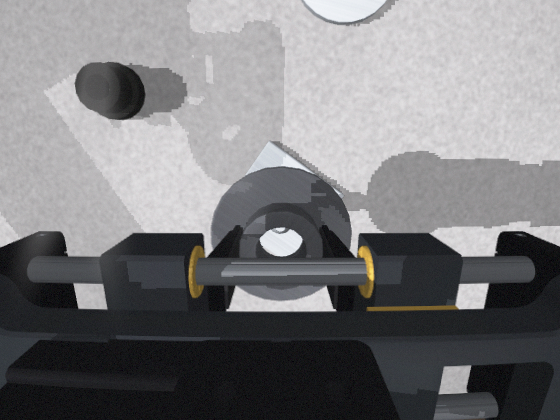

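```bash
cat > q.py <<'E'
from m import *
p=env.read_camera('wrist');p['pose']=np.array(p['pose'])
print(pix(p,[402,252,74]),pix(p,[402,252,133]),ray(p,(281,230),74),ray(p,(281,240),133))
c=cv2.resize(p['color'][150:310,200:360],None,fx=3.5,fy=3.5,interpolation=cv2.INTER_CUBIC);cv2.imwrite('pics/c3.png',c)
E
python3 q.py
```

```text
[279.5 224.9] [279.2 256.7] [398.  250.9  74. ] [411.8 251.  133. ]
```

View pics/c3.png

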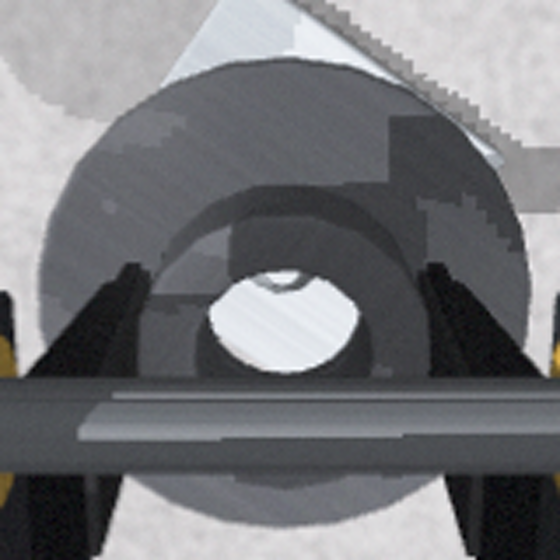

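```bash
cat > q2.py <<'E'
from m import *
p=env.read_camera('wrist');p['pose']=np.array(p['pose'])
a=ray(p,(280,166.6),111);b=ray(p,(280,300),111);print(a,b,(a+b)/2)
a=ray(p,(211,228),111);b=ray(p,(351.5,228),111);print(a,b,(a+b)/2)
# bore lower end (z105): upper arc visible? upper-rim z133 top arc row
for r in (211,227,258): print(r,ray(p,(281,r),133),ray(p,(281,r),105),ray(p,(281,r),74))
E
python3 q2.py
```

```text
[449.6 251.6 111. ] [361.3 251.6 111. ] [405.5 251.6 111. ]
[411.5 294.6 111. ] [411.5 207.  111. ] [411.5 250.8 111. ]
211 [428.3 251.  133. ] [420.9 251.  105. ] [412.8 250.9  74. ]
227 [419.3 251.  133. ] [410.3 251.  105. ] [400.3 250.9  74. ]
258 [401.2 251.  133. ] [388.8 250.9 105. ] [375.2 250.9  74. ]
```

Call:
drive_tool:
  rows:
    - [[-0.014, 0, 0.06, 0, 0, 0, 0], [0, 0, 0.08, 0, 0, 0, 0], [0, 0, 0.06, 0, 0, 0, 0], [0, 0, 0, 0, 0, 0, 0]]

```text
t: 8.57
eef_pos: [398.0, 252.0, 82.9]
tcp_rot: [3.141, 0.002, 0.0]
ft_force: [0.4, -0.2, -2.8]
opening: 0.49
grip_force: 30.0
```

Call:
drive_tool:
  rows:
    - [[0, 0, 0.08, 0, 0, 0, 0], [0, 0, 0.06, 0, 0, 0, 0], [0, 0, 0.03, 0, 0, 0, 0], [0, 0, 0.006, 0, 0, 0, 0], [0, 0, 0, 0, 0, 0, 0]]

```text
t: 9.2
eef_pos: [398.6, 252.2, 40.0]
tcp_rot: [-3.141, -0.001, 0.0]
ft_force: [0.8, -0.1, -4.1]
opening: 0.493
grip_force: 30.0
```

Call:
drive_tool:
  rows:
    - [[0, 0, 0.008, 0, 0, 0, 0], [0, 0, 0.004, 0, 0, 0, 0], [0, 0, 0, 0, 0, 0, 0]]

```text
t: 9.57
eef_pos: [398.5, 252.2, 36.8]
tcp_rot: [-3.141, -0.0, -0.0]
ft_force: [-1.5, 0.0, 1.4]
opening: 0.488
grip_force: 30.0
```

Call:
drive_tool:
  rows:
    - [[0, 0, 0, 0, 0, 0, 1], [0, 0, 0, 0, 0, 0, 1], [0, 0, 0, 0, 0, 0, 1], [0, 0, 0, 0, 0, 0, 1], [0, 0, -0.08, 0, 0, 0, 1]]

```text
t: 10.2
eef_pos: [397.9, 251.9, 56.0]
tcp_rot: [3.141, 0.002, -0.0]
ft_force: [1.3, -0.2, 0.2]
opening: 0.956
grip_force: 0.0
```

Call:
drive_tool:
  rows:
    - [[0, 0, -0.22, 0, 0, 0, 1], [0, 0, -0.22, 0, 0, 0, 1], [0.05, 0.2, -0.08, 0, 0, 0, 1], [0.05, 0.2, 0, 0, 0, 0, 1], [0.05, 0.2, 0, 0, 0, 0, 1]]

```text
t: 10.82
eef_pos: [436.0, 100.8, 187.1]
tcp_rot: [3.142, -0.001, 0.001]
ft_force: [0.1, -0.4, -0.3]
opening: 1.003
grip_force: 0.0
```

```bash
python3 m.py w4 spring_seat,square_stand,round_stand,mount
```

```text
10.825 [436.  100.8 187.1] [ 3.1 -0.   0. ] [ 0.1  0.3  2.  -0.   0.8  1.6] [ 0.1 -0.4 -0.3]
spring_seat 0.7 [401.4 246.8  10.1] [157.6 222.6]
spring_seat 0.75 [402.  248.7   8.7] [156.4 221.8]
spring_seat 0.35 [ 617.4 -201.9   -0.3] [553.9  33.5]
spring_seat 0.91 [401.8 249.3  13. ] [154.4 223. ]
square_stand 0.94 [401.3 250.3  -1.4] [158.6 219.9]
square_stand 0.4 [507.4 399.7  -2.2] [ 27.6 132.3]
square_stand 0.65 [402.7 250.3   1.3] [157.6 219.4]
square_stand 0.55 [402.5 248.1  -0.2] [159.8 219.2]
round_stand 0.58 [606.1 197.7   3.9] [189.7  33.8]
round_stand 0.58 [604.7 197.    0.2] [191.4  36.3]
round_stand 0.37 [402.7 251.1   4. ] [156. 220.]
round_stand 0.66 [605.4 198.4   2.7] [189.4  35. ]
mount 0.67 [ 375.3 -242.4   -2. ] [547.  239.2]
mount 0.57 [507.5 400.6  -2.9] [ 27.4 132.3]
[[  0.    1.    0.2 501.7]
 [ -1.    0.    0.  102.4]
 [  0.   -0.2   1.  337.4]
 [  0.    0.    0.    1. ]]
```

Call:
drive_tool:
  rows:
    - [[0.05, 0.2, 0, 0, 0, 0, 1], [0.014, 0.2, 0, 0, 0, 0, 1], [-0.06, 0.2, 0, 0, 0, 0, 1], [-0.06, 0.2, 0, 0, 0, 0, 1], [-0.06, 0.2, 0, 0, 0, 0, 1]]

```text
t: 12.2
eef_pos: [406.2, -149.3, 186.7]
tcp_rot: [3.141, -0.0, 0.0]
ft_force: [0.7, -0.7, 0.4]
opening: 1.001
grip_force: 0.0
```

Call:
drive_tool:
  rows:
    - [[-0.06, 0.2, 0, 0, 0, 0, 1], [-0.06, 0.19, 0, 0, 0, 0, 1], [0, 0, 0, 0, 0, 0, 1], [0, 0, 0, 0, 0, 0, 1]]

```text
t: 12.7
eef_pos: [376.7, -245.0, 186.5]
tcp_rot: [-3.141, 0.0, -0.001]
ft_force: [-0.1, 0.6, 0.3]
opening: 1.0
grip_force: 0.0
```

```bash
python3 m.py w5 bearing,collar
```

```text
12.7 [ 376.7 -245.   186.5] [-3.1  0.  -0. ] [-0.7  0.3  2.   0.   0.8  0.8] [-0.1  0.6  0.3]
bearing 0.77 [ 481.1 -228.1   -1.9] [264.8  99.9]
bearing 0.59 [ 377.2 -245.    -0.2] [280.  192.5]
bearing 0.86 [ 483.  -227.5    0.1] [264.2  97.9]
bearing 0.7 [ 376.7 -245.3   -1.8] [280.2 192.6]
bearing 0.88 [ 378.1 -245.8   -0.7] [280.7 191.7]
bearing 0.84 [ 481.8 -226.1   -1.8] [263.   99.2]
collar 0.23 [470.6 -95.3   0.2] [146.1 110.4]
[[   0.     1.     0.2  443.3]
 [  -1.     0.     0.  -245.3]
 [   0.    -0.2    1.   337.5]
 [   0.     0.     0.     1. ]]
```

Call:
drive_tool:
  rows:
    - [[0.003, 0, 0.1, 0, 0, 0, 1], [0, 0, 0.2, 0, 0, 0, 1], [0, 0, 0.2, 0, 0, 0, 1], [0, 0, 0.12, 0, 0, 0, 1], [0, 0, 0.032, 0, 0, 0, 1]]

```text
t: 13.78
eef_pos: [377.2, -244.9, 22.3]
tcp_rot: [-3.14, 0.002, 0.0]
ft_force: [-0.1, 0.7, 1.0]
opening: 0.997
grip_force: 0.0
```

Call:
drive_tool:
  rows:
    - [[0, 0, 0, 0, 0, 0, 0], [0, 0, 0, 0, 0, 0, 0], [0, 0, 0, 0, 0, 0, 0], [0, 0, 0, 0, 0, 0, 0], [0, 0, 0, 0, 0, 0, 0]]

```text
t: 14.4
eef_pos: [377.8, -245.5, 24.1]
tcp_rot: [3.141, -0.001, -0.0]
ft_force: [-1.4, 0.4, 7.3]
opening: 0.609
grip_force: 30.0
```

Call:
drive_tool:
  rows:
    - [[0, 0, -0.06, 0, 0, 0, 0], [0, 0, -0.2, 0, 0, 0, 0], [0, 0, -0.2, 0, 0, 0, 0], [0.06, -0.2, -0.04, 0, 0, 0, 0], [0.06, -0.2, 0, 0, 0, 0, 0]]

```text
t: 15.02
eef_pos: [407.9, -144.6, 149.7]
tcp_rot: [3.14, -0.002, -0.002]
ft_force: [0.3, -0.6, -2.6]
opening: 0.611
grip_force: 30.0
```

Call:
drive_tool:
  rows:
    - [[0.06, -0.2, 0, 0, 0, 0, 0], [0.06, -0.2, 0, 0, 0, 0, 0], [0.05, -0.2, 0, 0, 0, 0, 0], [0, -0.2, 0, 0, 0, 0, 0], [-0.03, -0.2, 0, 0, 0, 0, 0]]

```text
t: 15.65
eef_pos: [442.5, 106.3, 148.5]
tcp_rot: [3.142, -0.0, -0.0]
ft_force: [0.6, -0.8, -2.1]
opening: 0.611
grip_force: 30.0
```

Call:
drive_tool:
  rows:
    - [[-0.05, -0.2, 0, 0, 0, 0, 0], [-0.055, -0.2, 0, 0, 0, 0, 0], [-0.06, -0.188, 0, 0, 0, 0, 0], [0, 0, 0, 0, 0, 0, 0], [0, 0, 0, 0, 0, 0, 0]]

```text
t: 16.27
eef_pos: [401.2, 251.3, 148.5]
tcp_rot: [3.141, 0.0, 0.001]
ft_force: [0.1, -0.7, -2.0]
opening: 0.611
grip_force: 30.0
```

```bash
cat > r.py <<'E'
from m import *
s=env.state();print(s['eef_pos'],s['ft_force'])
p=env.read_camera('wrist');p['pose']=np.array(p['pose']);cv2.imwrite('pics/w6.png',p['color'])
c=cv2.resize(p['color'][130:310,180:380],None,fx=3,fy=3,interpolation=cv2.INTER_CUBIC);cv2.imwrite('pics/c6.png',c)
for z in (56,66,74): print(z,pix(p,[402,252,z]))
E
python3 r.py
```

```text
[401.2 251.3 148.5] [ 0.1 -0.7 -2. ]
56 [278.6 212.6]
66 [278.6 215.8]
74 [278.5 218.5]
```

View pics/c6.png

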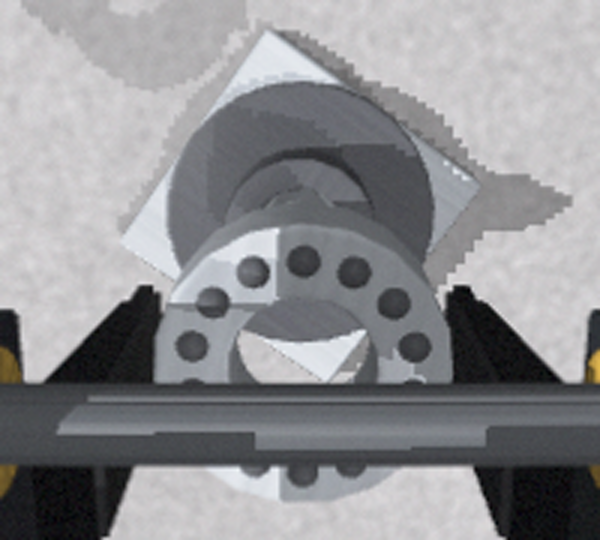

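```bash
cat > q3.py <<'E'
from m import *
p=env.read_camera('wrist');p['pose']=np.array(p['pose'])
a=ray(p,(281,204),144.5);b=ray(p,(281,296.7),144.5);print(a,b,(a+b)/2)
a=ray(p,(231.7,250),144.5);b=ray(p,(331,250),144.5);print(a,b)
a=ray(p,(280,157),14);b=ray(p,(280,148),0);print('flange top edge, foot corner',a,b)
a=ray(p,(236,198),14);b=ray(p,(324.5,198),14);print(a,b)
E
python3 q3.py
```

```text
[430.9 249.8 144.5] [374.5 249.8 144.5] [402.7 249.8 144.5]
[404.1 277.7 144.5] [404.1 221.5 144.5]
flange top edge, foot corner [446.6 250.4  14. ] [454.6 250.4   0. ]
[406.1 294.4  14. ] [406.1 206.   14. ]
```

Call:
drive_tool:
  rows:
    - [[-0.004, 0, 0.08, 0, 0, 0, 0], [0, 0, 0.1, 0, 0, 0, 0], [0, 0, 0.08, 0, 0, 0, 0], [0, 0, 0.06, 0, 0, 0, 0], [0, 0, 0.012, 0, 0, 0, 0]]

```text
t: 17.0
eef_pos: [400.5, 250.6, 64.9]
tcp_rot: [3.141, 0.001, -0.002]
ft_force: [1.3, -0.6, -2.7]
opening: 0.609
grip_force: 30.0
```

Call:
drive_tool:
  rows:
    - [[0, 0, 0, 0, 0, 0, 0], [0, 0, 0.008, 0, 0, 0, 0], [0, 0, 0.004, 0, 0, 0, 0], [0, 0, 0, 0, 0, 0, 0]]

```text
t: 17.5
eef_pos: [400.4, 251.7, 62.8]
tcp_rot: [-3.142, -0.0, -0.0]
ft_force: [-0.2, 0.5, -2.1]
opening: 0.611
grip_force: 30.0
```

Call:
drive_tool:
  rows:
    - [[0, 0, 0.008, 0, 0, 0, 0], [0, 0, 0.004, 0, 0, 0, 0], [0, 0, 0, 0, 0, 0, 0]]

```text
t: 17.88
eef_pos: [400.4, 251.7, 60.1]
tcp_rot: [-3.142, -0.0, 0.0]
ft_force: [-2.0, -1.9, 8.7]
opening: 0.607
grip_force: 30.0
```

Call:
drive_tool:
  rows:
    - [[0, 0, 0, 0, 0, 0, 1], [0, 0, 0, 0, 0, 0, 1], [0, 0, 0, 0, 0, 0, 1], [0, 0, -0.06, 0, 0, 0, 1], [0, 0, -0.2, 0, 0, 0, 1]]

```text
t: 18.5
eef_pos: [399.6, 251.2, 123.7]
tcp_rot: [3.14, 0.004, -0.0]
ft_force: [0.5, -0.0, 1.0]
opening: 0.996
grip_force: 0.0
```

Call:
drive_tool:
  rows:
    - [[0, 0, -0.2, 0, 0, 0, 1], [0.165, 0.16, -0.05, 0, 0, 0, 1], [0.165, 0.16, 0, 0, 0, 0, 1], [0.165, 0.16, 0, 0, 0, 0, 1], [0.165, 0.16, 0, 0, 0, 0, 1]]

```text
t: 19.12
eef_pos: [566.5, 90.1, 187.1]
tcp_rot: [3.142, -0.0, -0.0]
ft_force: [-0.1, 1.0, -0.4]
opening: 1.0
grip_force: 0.0
```

Call:
drive_tool:
  rows:
    - [[0.165, 0.16, 0, 0, 0, 0, 1], [0.165, 0.155, 0, 0, 0, 0, 1], [0, 0, 0, 0, 0, 0, 1], [0, 0, 0, 0, 0, 0, 1]]

```text
t: 19.62
eef_pos: [647.2, 13.1, 186.5]
tcp_rot: [-3.141, 0.001, -0.0]
ft_force: [0.4, -0.5, -0.2]
opening: 1.001
grip_force: 0.0
```

```bash
python3 m.py w7 mount,bearing
```

```text
19.625 [647.2  13.1 186.5] [-3.1  0.  -0. ] [-0.1  0.6  1.6  0.   1.   1.5] [ 0.4 -0.5 -0.2]
mount 0.66 [649.4  12.7  -4.6] [280.5 190.2]
mount 0.77 [648.9  13.5  -2.3] [279.8 191. ]
mount 0.6 [650.2  12.2  -2.8] [280.9 189.8]
[[  0.    1.    0.2 713.6]
 [ -1.    0.    0.   13. ]
 [  0.   -0.2   1.  338.3]
 [  0.    0.    0.    1. ]]
```

View pics/w7.png

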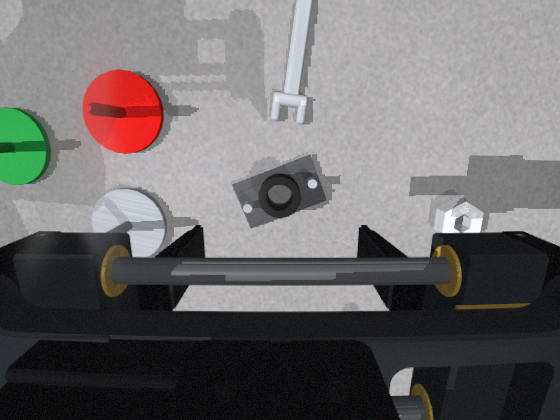

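```bash
cat > q4.py <<'E'
from m import *
p=env.read_camera('wrist');p['pose']=np.array(p['pose'])
a=ray(p,(248,209),26);b=ray(p,(312.5,184.3),26);d=b-a;print(a,b,(a+b)/2,np.hypot(*d[:2]),np.degrees(np.arctan2(d[1],d[0])))
C=[ray(p,c,6) for c in [(232,185),(314,154),(327,199),(250,228)]];print(np.array(C),np.mean(C,0))
d=C[1]-C[0];print(np.degrees(np.arctan2(d[1],d[0])));d=C[2]-C[3];print(np.degrees(np.arctan2(d[1],d[0])))
print(ray(p,(275,120),5),ray(p,(301,122),5))
c=[ray(p,c,20) for c in [(435,200),(460,195),(482,206)]];print(c)
E
python3 q4.py
```

```text
[634.3  48.1  26. ] [661.8 -22.2  26. ] [648.   12.9  26. ] 75.5123378244033 -68.59327007498575
[[657.6  68.1   6. ]
 [692.9 -25.3   6. ]
 [641.2 -41.8   6. ]
 [605.8  48.5   6. ]] [649.4  12.4   6. ]
-69.28263100808206
-68.60819080947697
[729.9  18.4   5. ] [727.8 -10.2   5. ]
[array([ 643.3, -162.4,   20. ]), array([ 649.2, -191. ,   20. ]), array([ 636.3, -219.3,   20. ])]
```

Call:
drive_tool:
  rows:
    - [[0.007, 0.002, 0, 0, 0, -0.057, 1], [0, 0, 0, 0, 0, -0.057, 1], [0, 0, 0, 0, 0, -0.057, 1], [0, 0, 0, 0, 0, -0.057, 1], [0, 0, 0, 0, 0, -0.057, 1]]

```text
t: 20.75
eef_pos: [649.6, 12.4, 187.1]
tcp_rot: [3.142, 0.0, 0.901]
ft_force: [-0.3, 0.5, -0.0]
opening: 0.996
grip_force: 0.0
```

Call:
drive_tool:
  rows:
    - [[0, 0, 0.06, 0, 0, -0.057, 1], [0, 0, 0.06, 0, 0, -0.057, 1], [0, 0, 0.06, 0, 0, -0.057, 1], [0, 0, 0.06, 0, 0, -0.057, 1], [0, 0, 0.06, 0, 0, -0.057, 1]]

```text
t: 21.38
eef_pos: [649.6, 12.4, 111.7]
tcp_rot: [3.142, 0.0, 1.797]
ft_force: [0.4, -0.9, -0.0]
opening: 0.997
grip_force: 0.0
```

Call:
drive_tool:
  rows:
    - [[0, 0, 0, 0, 0, -0.048, 1], [0, 0, 0, 0, 0, 0, 1], [0, 0, 0, 0, 0, 0, 1]]

```text
t: 21.75
eef_pos: [649.7, 12.4, 112.3]
tcp_rot: [3.141, 0.0, 1.938]
ft_force: [0.2, 0.0, 0.0]
opening: 0.999
grip_force: 0.0
```

```bash
python3 -c "
from h import *
s=env.state();print(s['eef_pos'],s['tcp_rot'],s['joints'])"
```

```text
[649.72256326  12.39989657 112.33712521] [3.14122745e+00 2.76972602e-04 1.93817295e+00] [-8.24660263e-02  6.56713066e-01  1.60888496e+00 -1.18009534e-04
  8.75545326e-01 -4.49767129e-01]
```

Call:
drive_tool:
  rows:
    - [[0, 0, 0.12, 0, 0, 0, 1], [0, 0, 0.12, 0, 0, 0, 1], [0, 0, 0.08, 0, 0, 0, 1], [0, 0, 0.018, 0, 0, 0, 1], [0, 0, 0, 0, 0, 0, 1]]

```text
t: 22.38
eef_pos: [649.9, 12.4, 28.0]
tcp_rot: [3.141, 0.0, 1.941]
ft_force: [0.4, -0.2, -0.3]
opening: 1.004
grip_force: 0.0
```

Call:
drive_tool:
  rows:
    - [[0, 0, 0, 0, 0, 0, 0], [0, 0, 0, 0, 0, 0, 0], [0, 0, 0, 0, 0, 0, 0], [0, 0, 0, 0, 0, 0, 0], [0, 0, 0, 0, 0, 0, 0]]

```text
t: 23.0
eef_pos: [649.6, 12.4, 27.7]
tcp_rot: [3.142, 0.0, 1.942]
ft_force: [0.4, 0.6, 0.0]
opening: 0.532
grip_force: 0.0
```

Call:
drive_tool:
  rows:
    - [[0, 0, 0, 0, 0, 0, 0], [0, 0, 0, 0, 0, 0, 0]]

```text
t: 23.25
eef_pos: [649.5, 12.4, 27.6]
tcp_rot: [-3.141, -0.0, 1.942]
ft_force: [-1.5, -0.6, 1.0]
opening: 0.484
grip_force: 30.0
```

Call:
drive_tool:
  rows:
    - [[0, 0, -0.08, 0, 0, 0, 0], [0, 0, -0.2, 0, 0, 0, 0], [0, 0, -0.2, 0, 0, 0, 0], [0.179, -0.083, -0.05, 0, 0, 0, 0], [0.179, -0.083, 0, 0, 0, 0, 0]]

```text
t: 23.88
eef_pos: [578.0, 81.3, 162.4]
tcp_rot: [3.139, 0.001, 1.94]
ft_force: [0.3, 0.8, -4.3]
opening: 0.484
grip_force: 30.0
```

Call:
drive_tool:
  rows:
    - [[0.179, -0.083, 0, 0, 0, 0, 0], [0.179, -0.083, 0, 0, 0, 0, 0], [0.179, -0.083, 0, 0, 0, 0, 0], [0.179, -0.083, 0, 0, 0, 0, 0], [0.178, -0.081, 0, 0, 0, 0, 0]]

```text
t: 24.5
eef_pos: [400.1, 252.7, 161.2]
tcp_rot: [3.14, -0.0, 1.941]
ft_force: [0.9, 1.5, -3.6]
opening: 0.483
grip_force: 30.0
```

Call:
drive_tool:
  rows:
    - [[0, 0, 0, 0, 0, 0, 0], [0, 0, 0, 0, 0, 0, 0]]

```text
t: 24.75
eef_pos: [401.7, 251.8, 160.9]
tcp_rot: [3.14, 0.0, 1.942]
ft_force: [-0.3, 0.3, -4.3]
opening: 0.486
grip_force: 30.0
```

```bash
sed -i "s/w6/w8/;s/c6/c8/" r.py; python3 r.py; python3 m.py w8 mount,bearing,square_stand
```

```text
[401.7 251.8 160.9] [-0.3  0.3 -4.3]
56 [280. 207.]
66 [280.  209.8]
74 [280.  212.2]
24.8 [402.  251.5 160.7] [3.1 0.  1.9] [ 0.4  0.4  2.  -0.   0.8  0. ] [-0.  -0.5 -3.1]
mount 0.69 [401.9 252.4 129.7] [280.5 233.7]
mount 0.85 [404.4 251.  131.7] [283.3 238. ]
mount 0.83 [405.9 254.6 130. ] [287.4 233. ]
[[  0.9  -0.4  -0.1 379. ]
 [  0.4   0.9   0.2 311.4]
 [  0.   -0.2   1.  310.8]
 [  0.    0.    0.    1. ]]
```

View pics/c8.png

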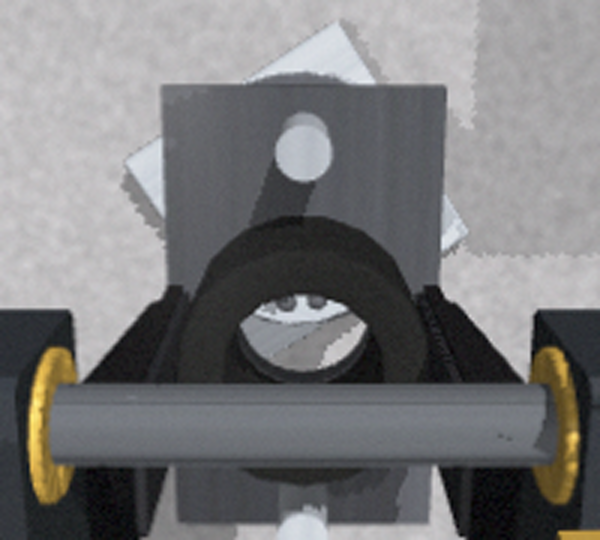

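```bash
cat > q5.py <<'E'
from m import *
p=env.read_camera('wrist');p['pose']=np.array(p['pose'])
a=ray(p,(281,158.7),139);b=ray(p,(281,304.3),139);print(a,b,(a+b)/2,np.linalg.norm(a-b))
a=ray(p,(281.3,180),159.3);b=ray(p,(281.3,305.5),159.3);print(a)
print(ray(p,(280,212),74))
E
python3 q5.py
```

```text
[384.1 298.7 139. ] [418.7 209.7 139. ] [401.4 254.2 139. ] 95.4710599426458
[387.6 289.9 159.3]
[401.4 252.2  74. ]
```

Call:
drive_tool:
  rows:
    - [[-0.009, -0.004, 0.04, 0, 0, 0, 0], [0, 0, 0.08, 0, 0, 0, 0], [0, 0, 0.08, 0, 0, 0, 0], [0, 0, 0.06, 0, 0, 0, 0], [0, 0, 0.02, 0, 0, 0, 0]]

```text
t: 26.08
eef_pos: [400.8, 248.9, 88.9]
tcp_rot: [-3.14, 0.0, 1.941]
ft_force: [-0.3, -0.5, -3.7]
opening: 0.484
grip_force: 30.0
```

Call:
drive_tool:
  rows:
    - [[0, 0, 0.008, 0, 0, 0, 0], [0, 0, 0.008, 0, 0, 0, 0], [0, 0, 0.004, 0, 0, 0, 0], [0, 0, 0, 0, 0, 0, 0]]

```text
t: 26.58
eef_pos: [401.3, 249.3, 85.3]
tcp_rot: [3.141, 0.0, 1.941]
ft_force: [-0.2, 0.4, -4.4]
opening: 0.484
grip_force: 30.0
```

Call:
drive_tool:
  rows:
    - [[0, 0, 0.006, 0, 0, 0, 0], [0, 0, 0.003, 0, 0, 0, 0], [0, 0, 0, 0, 0, 0, 0]]

```text
t: 26.95
eef_pos: [401.3, 249.3, 83.5]
tcp_rot: [3.141, 0.0, 1.941]
ft_force: [-1.4, -0.7, 8.2]
opening: 0.481
grip_force: 30.0
```

Call:
drive_tool:
  rows:
    - [[0, 0, 0, 0, 0, 0, 1], [0, 0, 0, 0, 0, 0, 1], [0, 0, 0, 0, 0, 0, 1], [0, 0, 0, 0, 0, 0, 1], [0, 0, -0.08, 0, 0, 0, 1]]

```text
t: 27.58
eef_pos: [400.7, 249.0, 102.2]
tcp_rot: [-3.139, 0.0, 1.941]
ft_force: [-1.1, -0.1, 0.7]
opening: 0.952
grip_force: 0.0
```

Call:
drive_tool:
  rows:
    - [[0, 0, -0.16, 0, 0, 0, 1], [0, 0, -0.16, 0, 0, 0, 1], [0.104, 0.154, 0, 0, 0, 0, 1], [0.104, 0.154, 0, 0, 0, 0, 1], [0.104, 0.154, 0, 0, 0, 0, 1]]

```text
t: 28.2
eef_pos: [481.3, 365.0, 183.0]
tcp_rot: [3.141, 0.0, 1.941]
ft_force: [0.5, 0.6, 0.5]
opening: 1.001
grip_force: 0.0
```

Call:
drive_tool:
  rows:
    - [[0.102, 0.152, 0, 0, 0, 0, 1], [0, 0, 0, 0, 0, 0, 1], [0, 0, 0, 0, 0, 0, 1]]

```text
t: 28.58
eef_pos: [506.2, 400.8, 182.3]
tcp_rot: [-3.14, 0.0, 1.942]
ft_force: [0.3, -1.3, -0.6]
opening: 0.998
grip_force: 0.0
```

```bash
python3 m.py w9 buffer; python3 -c "
from h import *
p=env.read_camera('scene');c=cv2.resize(p['color'][150:330,300:500],None,fx=3,fy=3);cv2.imwrite('pics/s9.png',c)"
```

```text
28.575 [506.2 400.8 182.3] [-3.1  0.   1.9] [ 0.6  0.6  1.6 -0.   1.   0.2] [ 0.3 -1.3 -0.6]
buffer 0.81 [508.3 402.1  -2.5] [281.7 189.7]
buffer 0.74 [508.8 399.7   1. ] [281.4 192.3]
[[  0.9  -0.4  -0.1 484. ]
 [  0.4   0.9   0.2 460.6]
 [  0.   -0.2   1.  334. ]
 [  0.    0.    0.    1. ]]
```

View pics/s9.png

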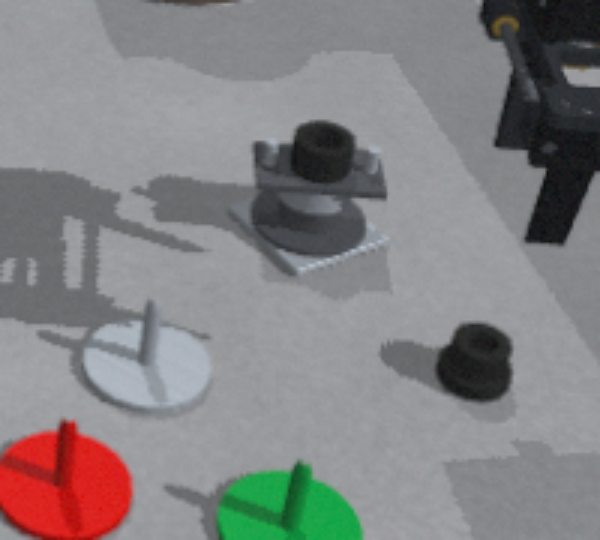

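Call:
drive_tool:
  rows:
    - [[-0.001, 0.007, 0.1, 0, 0, 0, 1], [0, 0, 0.18, 0, 0, 0, 1], [0, 0, 0.18, 0, 0, 0, 1], [0, 0, 0.1, 0, 0, 0, 1], [0, 0, 0.029, 0, 0, 0, 1]]

```text
t: 29.55
eef_pos: [508.0, 401.2, 34.2]
tcp_rot: [-3.139, 0.001, 1.941]
ft_force: [0.4, 0.4, -0.3]
opening: 1.0
grip_force: 0.0
```

Call:
drive_tool:
  rows:
    - [[0, 0, 0, 0, 0, 0, 0], [0, 0, 0, 0, 0, 0, 0], [0, 0, 0, 0, 0, 0, 0], [0, 0, 0, 0, 0, 0, 0], [0, 0, 0, 0, 0, 0, 0]]

```text
t: 30.18
eef_pos: [508.6, 401.7, 35.8]
tcp_rot: [3.141, 0.0, 1.941]
ft_force: [0.3, -0.6, 0.4]
opening: 0.533
grip_force: 0.0
```

Call:
drive_tool:
  rows:
    - [[0, 0, 0, 0, 0, 0, 0], [0, 0, 0, 0, 0, 0, 0], [0, 0, 0, 0, 0, 0, 0]]

```text
t: 30.55
eef_pos: [508.5, 401.7, 35.6]
tcp_rot: [-3.142, 0.0, 1.941]
ft_force: [-0.8, -1.1, 1.2]
opening: 0.409
grip_force: 30.0
```

Call:
drive_tool:
  rows:
    - [[0, 0, -0.08, 0, 0, 0, 0], [0, 0, -0.2, 0, 0, 0, 0], [0, 0, -0.2, 0, 0, 0, 0], [-0.225, 0.018, 0, 0, 0, 0, 0], [-0.225, 0.018, 0, 0, 0, 0, 0]]

```text
t: 31.18
eef_pos: [558.1, 299.5, 157.8]
tcp_rot: [3.139, 0.0, 1.943]
ft_force: [1.0, 0.4, -0.8]
opening: 0.408
grip_force: 30.0
```

Call:
drive_tool:
  rows:
    - [[-0.225, 0.018, 0, 0, 0, 0, 0], [-0.226, 0.017, 0, 0, 0, 0, 0], [0, 0, 0, 0, 0, 0, 0], [0, 0, 0, 0, 0, 0, 0]]

```text
t: 31.68
eef_pos: [606.5, 198.3, 156.4]
tcp_rot: [3.141, -0.0, 1.941]
ft_force: [-0.4, -0.1, -1.1]
opening: 0.412
grip_force: 30.0
```

```bash
sed -i "s/w8/w10/;s/c8/c10/;s/(56,66,74)/(8,66)/;s/402,252/606.5,198/" r.py; python3 r.py; python3 m.py w10 buffer,round_stand
```

```text
[606.5 198.3 156.4] [-0.4 -0.1 -1.1]
8 [279.6 197.3]
66 [279.5 211.5]
31.725 [606.3 199.  156.3] [3.1 0.  1.9] [ 0.2  0.6  1.6  0.   0.9 -0.2] [-0.2  0.5 -0.2]
buffer 0.8 [608.  199.5 118.5] [282.1 231.6]
buffer 0.71 [608.5 198.7 119.2] [282.4 233.2]
buffer 0.69 [606.3 199.2 118.4] [279.6 231.1]
round_stand 0.76 [703.6 329.4  -2.6] [414.4 113. ]
round_stand 0.61 [739.3 188.6  -0.9] [386.5 245.8]
round_stand 0.57 [606.9 195.9   1.5] [279.4 198.6]
round_stand 0.92 [605.5 198.1   4.4] [278.9 196.9]
round_stand 0.69 [739.7 188.6  -2.1] [386.4 245.5]
round_stand 0.58 [706.3 329.7  -4.5] [416.1 113.8]
round_stand 0.98 [740.2 189.4   0.1] [387.8 245.8]
round_stand 0.85 [604.6 198.5   1.7] [278.2 195.7]
round_stand 0.62 [701.6 329.6  -2. ] [413.  111.9]
[[  0.9  -0.4  -0.1 583.7]
 [  0.4   0.9   0.2 258.9]
 [  0.   -0.2   1.  306.5]
 [  0.    0.    0.    1. ]]
```

View pics/c10.png

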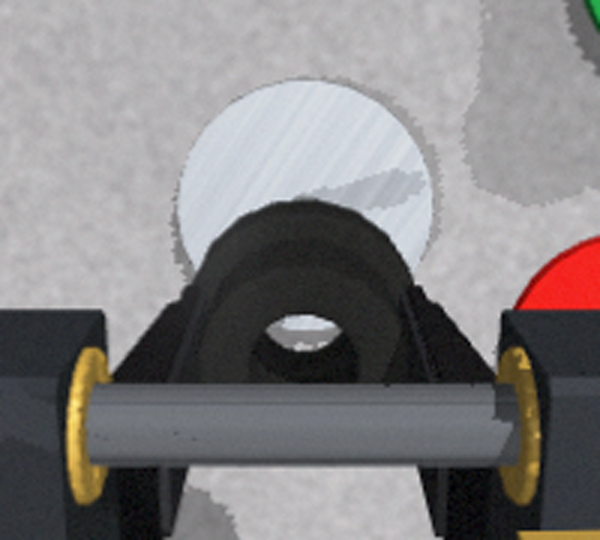

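```bash
cat > q6.py <<'E'
from m import *
p=env.read_camera('wrist');p['pose']=np.array(p['pose']);R=p['pose'][:3,0];t=np.array([np.cos(1.941),np.sin(1.941),0])
print('stand',ray(p,(281.8,156),8)-45*t,ray(p,(281.8,197),8),np.linalg.norm(ray(p,(239,197),8)-ray(p,(324.7,197),8)))
print('buffer',ray(p,(281.7,196.7),134)-25*t)
a=ray(p,(282,235),120.7+36);print(a)
E
python3 q6.py
```

```text
stand [609.2 196.8   8. ] [608.3 199.4   8. ] 89.41695854683864
buffer [606.9 201.1 134. ]
[603.9 209.3 156.7]
```

Call:
drive_tool:
  rows:
    - [[-0.008, -0.002, 0.06, 0, 0, 0, 0], [0, 0, 0.1, 0, 0, 0, 0], [0, 0, 0.06, 0, 0, 0, 0], [0, 0, 0.04, 0, 0, 0, 0], [0, 0, 0, 0, 0, 0, 0]]

```text
t: 32.85
eef_pos: [606.7, 196.1, 89.9]
tcp_rot: [-3.14, -0.0, 1.941]
ft_force: [-0.4, -0.3, -0.8]
opening: 0.41
grip_force: 30.0
```

Call:
drive_tool:
  rows:
    - [[0, 0, 0.08, 0, 0, 0, 0], [0, 0, 0.06, 0, 0, 0, 0], [0, 0, 0.03, 0, 0, 0, 0], [0, 0, 0.006, 0, 0, 0, 0], [0, 0, 0, 0, 0, 0, 0]]

```text
t: 33.48
eef_pos: [607.1, 196.2, 47.0]
tcp_rot: [3.141, 0.0, 1.941]
ft_force: [0.0, 0.5, -1.2]
opening: 0.412
grip_force: 30.0
```

Call:
drive_tool:
  rows:
    - [[0, 0, 0.01, 0, 0, 0, 0], [0, 0, 0.005, 0, 0, 0, 0], [0, 0, 0, 0, 0, 0, 0]]

```text
t: 33.85
eef_pos: [607.0, 196.2, 43.6]
tcp_rot: [3.141, 0.0, 1.942]
ft_force: [-2.0, -0.4, 4.8]
opening: 0.406
grip_force: 30.0
```

Call:
drive_tool:
  rows:
    - [[0, 0, 0, 0, 0, 0, 1], [0, 0, 0, 0, 0, 0, 1], [0, 0, 0, 0, 0, 0, 1], [0, 0, 0, 0, 0, 0, 1], [0, 0, -0.1, 0, 0, 0, 1]]

```text
t: 34.48
eef_pos: [606.0, 195.9, 66.5]
tcp_rot: [-3.138, -0.0, 1.941]
ft_force: [0.0, -0.2, 0.2]
opening: 0.882
grip_force: 0.0
```

Call:
drive_tool:
  rows:
    - [[0, 0, -0.22, 0, 0, 0, 1], [0, 0, -0.22, 0, 0, 0, 1], [-0.212, -0.077, 0, 0, 0, 0, 1], [-0.212, -0.077, 0, 0, 0, 0, 1], [-0.212, -0.077, 0, 0, 0, 0, 1]]

```text
t: 35.1
eef_pos: [610.5, 25.5, 178.1]
tcp_rot: [3.141, 0.0, 1.942]
ft_force: [-0.0, -0.7, -0.2]
opening: 0.998
grip_force: 0.0
```

Call:
drive_tool:
  rows:
    - [[-0.212, -0.077, 0, 0, 0, 0, 1], [-0.212, -0.077, 0, 0, 0, 0, 1], [-0.212, -0.077, 0, 0, 0, 0, 1], [-0.211, -0.076, 0, 0, 0, 0, 1], [0, 0, 0, 0, 0, 0, 1]]

```text
t: 35.72
eef_pos: [615.5, -201.8, 177.5]
tcp_rot: [-3.142, 0.001, 1.937]
ft_force: [0.3, 0.3, 0.1]
opening: 1.004
grip_force: 0.0
```

Call:
drive_tool:
  rows:
    - [[0, 0, 0, 0, 0, 0, 1]]

```text
t: 35.85
eef_pos: [615.6, -197.9, 177.7]
tcp_rot: [-3.141, -0.0, 1.941]
ft_force: [-0.3, 0.1, -0.4]
opening: 0.998
grip_force: 0.0
```

```bash
python3 m.py w11 collar; cat > q7.py <<'E'
from m import *
im=cv2.imread('pics/w11.png')
p=env.read_camera('wrist');p['pose']=np.array(p['pose'])
im=p['color'];u,v=map(int,pix(p,[616,-198,20]));o=(u-45,v-45)
c=im[o[1]:o[1]+90,o[0]:o[0]+90];cv2.imwrite('pics/c11.png',cv2.resize(c,None,fx=6,fy=6,interpolation=cv2.INTER_CUBIC));print(o)
E
python3 q7.py
```

```text
35.85 [ 615.6 -197.9  177.7] [-3.1 -0.   1.9] [-0.4  0.6  1.6  0.   1.  -0.8] [-0.3  0.1 -0.4]
collar 0.89 [ 616.1 -198.3    2.9] [279.5 193.2]
collar 0.9 [ 617.5 -201.1    3.2] [279.8 196. ]
collar 0.75 [ 617.5 -199.6    1.9] [280.3 194.5]
[[   0.9   -0.4   -0.1  593.3]
 [   0.4    0.9    0.2 -137. ]
 [   0.    -0.2    1.   328.8]
 [   0.     0.     0.     1. ]]
(234, 150)
```

View pics/c11.png

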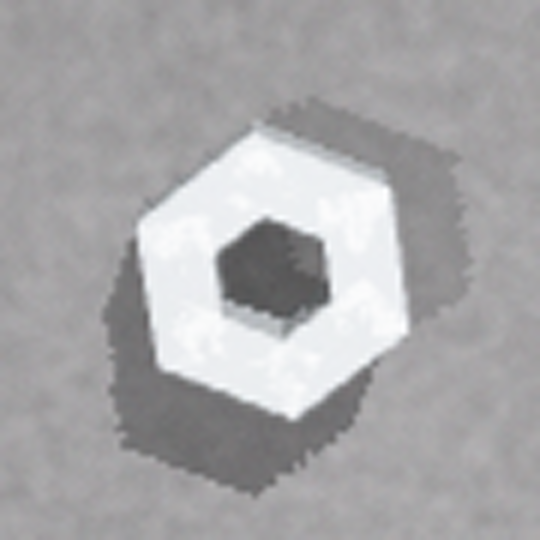

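```bash
cat > q8.py <<'E'
from m import *
p=env.read_camera('wrist');p['pose']=np.array(p['pose'])
C=np.array([ray(p,(234+x/6,150+y/6),20) for x,y in [(260,133),(388,187),(408,327),(295,418),(160,368),(139,226)]])
m=C.mean(0);print(m,np.linalg.norm(C-m,axis=1))
a=np.degrees(np.arctan2(*(C-m)[:,1::-1].T));print(a, (a+30)%60)  # flat normals mod 60
E
python3 q8.py
```

```text
[ 616.4 -198.6   20. ] [26.2 26.  25.7 26.5 26.8 26. ]
[ 117.1   60.7    0.7  -60.7 -120.  -180. ] [27.1 30.7 30.7 29.3 30.  30. ]
```

Call:
drive_tool:
  rows:
    - [[-0.005, 0.002, 0.1, 0, 0, -0.0467, 1], [0, 0, 0.2, 0, 0, 0, 1], [0, 0, 0.19, 0, 0, 0, 1], [0, 0, 0.1, 0, 0, 0, 1], [0, 0, 0.028, 0, 0, 0, 1]]

```text
t: 36.88
eef_pos: [616.2, -198.7, 21.9]
tcp_rot: [-3.14, -0.002, 2.088]
ft_force: [-0.4, 0.0, 0.3]
opening: 1.0
grip_force: 0.0
```

Call:
drive_tool:
  rows:
    - [[0, 0, 0, 0, 0, 0, 1], [0, 0, 0, 0, 0, 0, 0], [0, 0, 0, 0, 0, 0, 0], [0, 0, 0, 0, 0, 0, 0], [0, 0, 0, 0, 0, 0, 0]]

```text
t: 37.5
eef_pos: [616.8, -199.2, 23.7]
tcp_rot: [3.141, 0.0, 2.088]
ft_force: [0.8, 0.2, 0.4]
opening: 0.635
grip_force: 0.0
```

Call:
drive_tool:
  rows:
    - [[0, 0, 0, 0, 0, 0, 0], [0, 0, 0, 0, 0, 0, 0], [0, 0, 0, 0, 0, 0, 0]]

```text
t: 37.88
eef_pos: [616.7, -199.2, 23.4]
tcp_rot: [-3.141, 0.0, 2.088]
ft_force: [0.1, 0.5, 0.5]
opening: 0.48
grip_force: 30.0
```

Call:
drive_tool:
  rows:
    - [[0, 0, -0.08, 0, 0, 0, 0], [0, 0, -0.2, 0, 0, 0, 0], [0, 0, -0.2, 0, 0, 0, 0], [0.2, 0.107, -0.02, 0, 0, 0, 0], [0.2, 0.107, 0, 0, 0, 0, 0]]

```text
t: 38.5
eef_pos: [613.9, -85.0, 150.8]
tcp_rot: [3.139, 0.002, 2.087]
ft_force: [0.5, 0.3, -1.0]
opening: 0.482
grip_force: 30.0
```

Call:
drive_tool:
  rows:
    - [[0.2, 0.107, 0, 0, 0, 0, 0], [0.2, 0.107, 0, 0, 0, 0, 0], [0.2, 0.107, 0, 0, 0, 0, 0], [0.2, 0.107, 0, 0, 0, 0, 0], [0.197, 0.108, 0, 0, 0, 0, 0]]

```text
t: 39.12
eef_pos: [606.8, 199.0, 149.9]
tcp_rot: [3.14, 0.0, 2.088]
ft_force: [0.3, -1.2, -1.0]
opening: 0.481
grip_force: 30.0
```

Call:
drive_tool:
  rows:
    - [[0, 0, 0, 0, 0, 0, 0], [0, 0, 0, 0, 0, 0, 0]]

```text
t: 39.38
eef_pos: [606.9, 197.0, 149.2]
tcp_rot: [3.141, 0.0, 2.089]
ft_force: [-0.6, 0.1, -0.0]
opening: 0.484
grip_force: 30.0
```

```bash
sed -i "s/w10/w12/;s/c10/c12/" r.py; python3 r.py; python3 m.py w12 collar,buffer,round_stand
```

```text
[606.9 197.  149.2] [-0.6  0.1 -0. ]
8 [280.2 197.3]
66 [280.1 212.1]
39.425 [607.1 196.3 149. ] [3.1 0.  2.1] [ 0.2  0.6  1.6 -0.   0.9 -0.3] [ 0.3  0.5 -1.5]
collar 0.96 [606.6 197.5 128.6] [279.7 239. ]
collar 0.74 [606.4 194.8 128.7] [277.2 242.4]
collar 0.6 [398.7 248.5   7.3] [113.6  43.8]
buffer 0.76 [606.7 196.7   6.1] [279.8 197.9]
buffer 0.78 [605.3 193.5   7.6] [277.  200.3]
buffer 0.78 [607.5 197.4   9.9] [280.8 198.6]
round_stand 0.71 [705.6 329.6  -2.9] [428.7 132.2]
round_stand 0.57 [701.7 330.8  -6.2] [424.8 129.2]
[[  0.9  -0.5  -0.1 575.9]
 [  0.5   0.8   0.2 252.5]
 [  0.   -0.2   1.  299.2]
 [  0.    0.    0.    1. ]]
```

View pics/c12.png

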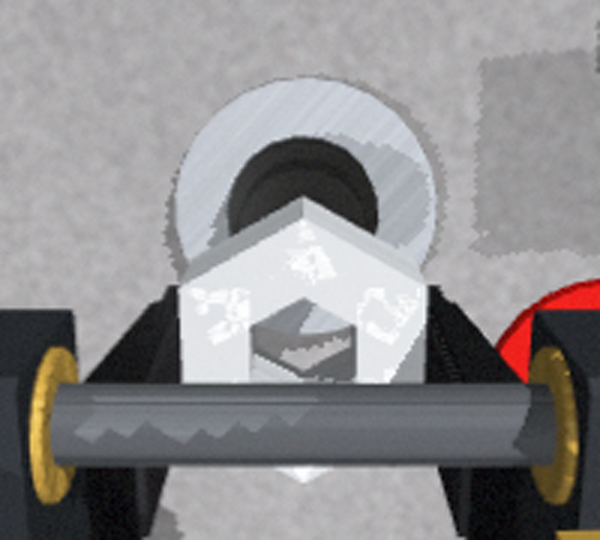

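```bash
cat > q9.py <<'E'
from m import *
p=env.read_camera('wrist');p['pose']=np.array(p['pose']);t=np.array([np.cos(2.089),np.sin(2.089),0])
a=ray(p,(281.3,202.3),145.8);b=ray(p,(281.3,291),145.8);print('collar',(a+b)/2,np.linalg.norm(a-b))
print('collar low corner',ray(p,(281.3,195.7),125.8)-26.56*t)
print('stand',ray(p,(281.8,155.3),8)-45*t)
print('buffer',ray(p,(281,175.5),22)-25*t)
E
python3 q9.py
```

```text
collar [607.  199.  145.8] 53.10178905495123
collar low corner [607.3 198.5 125.8]
stand [609.2 196.7   8. ]
buffer [607.5 198.   22. ]
```

Call:
drive_tool:
  rows:
    - [[-0.006, 0.001, 0.06, 0, 0, 0, 0], [0, 0, 0.08, 0, 0, 0, 0], [0, 0, 0.08, 0, 0, 0, 0], [0, 0, 0.05, 0, 0, 0, 0], [0, 0, 0, 0, 0, 0, 0]]

```text
t: 40.7
eef_pos: [607.5, 195.8, 79.6]
tcp_rot: [-3.14, -0.001, 2.088]
ft_force: [0.2, -0.5, -0.6]
opening: 0.481
grip_force: 30.0
```

Call:
drive_tool:
  rows:
    - [[0, 0, 0.03, 0, 0, 0, 0], [0, 0, 0.012, 0, 0, 0, 0], [0, 0, 0, 0, 0, 0, 0], [0, 0, 0, 0, 0, 0, 0]]

```text
t: 41.2
eef_pos: [608.1, 196.0, 70.6]
tcp_rot: [3.141, 0.0, 2.088]
ft_force: [0.5, 0.6, -0.1]
opening: 0.487
grip_force: 30.0
```

Target z ≈ 67.4.

Call:
drive_tool:
  rows:
    - [[0, 0, 0.01, 0, 0, 0, 0], [0, 0, 0.003, 0, 0, 0, 0], [0, 0, 0, 0, 0, 0, 0]]

```text
t: 41.58
eef_pos: [607.9, 195.9, 67.4]
tcp_rot: [3.142, 0.0, 2.088]
ft_force: [-1.1, -1.0, 3.6]
opening: 0.485
grip_force: 30.0
```

Contact at the expected height; release, retreat and check.

Call:
drive_tool:
  rows:
    - [[0, 0, 0, 0, 0, 0, 1], [0, 0, 0, 0, 0, 0, 1], [0, 0, 0, 0, 0, 0, 1], [0, 0, 0, 0, 0, 0, 1], [0, 0, -0.08, 0, 0, 0, 1]]

```text
t: 42.2
eef_pos: [607.3, 195.8, 86.1]
tcp_rot: [-3.139, -0.001, 2.088]
ft_force: [0.6, 0.2, 0.6]
opening: 0.951
grip_force: 0.0
```

Call:
drive_tool:
  rows:
    - [[0, 0, -0.2, 0, 0, 0, 1], [0, 0, -0.2, 0, 0, 0, 1], [-0.2, -0.1, 0, 0, 0, 0, 1], [-0.2, -0.1, 0, 0, 0, 0, 1], [-0.2, -0.1, 0, 0, 0, 0, 1]]

```text
t: 42.82
eef_pos: [616.8, 27.0, 187.3]
tcp_rot: [3.141, 0.0, 2.089]
ft_force: [0.9, 0.2, 0.4]
opening: 1.003
grip_force: 0.0
```

Call:
drive_tool:
  rows:
    - [[-0.2, -0.1, 0, 0, 0, 0, 1], [0, 0, 0, 0, 0, 0, 1], [0, 0, 0, 0, 0, 0, 1]]

```text
t: 43.2
eef_pos: [619.8, -27.2, 187.0]
tcp_rot: [-3.142, -0.0, 2.088]
ft_force: [-0.1, -0.2, 0.5]
opening: 1.004
grip_force: 0.0
```

```bash
python3 -c "
from h import *
p=env.read_camera('scene');c=cv2.resize(p['color'][140:340,130:450],None,fx=2.5,fy=2.5);cv2.imwrite('pics/s13.png',c)"
```

```text
(no output)
```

View pics/s13.png

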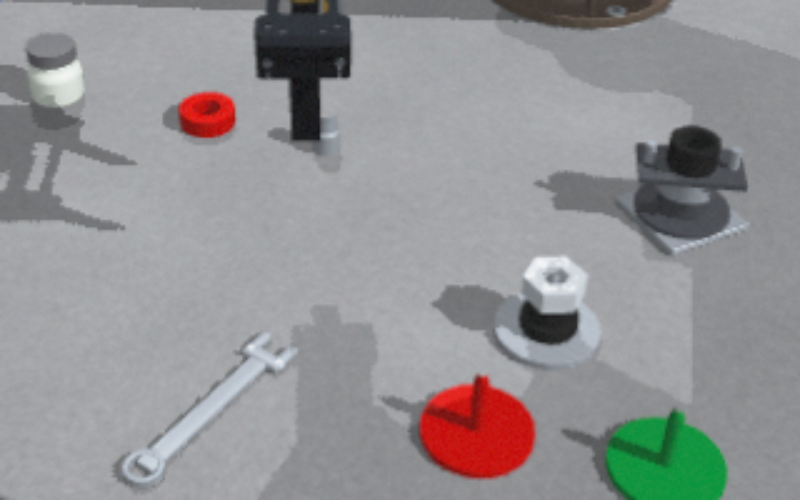

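Both stacks stand level in the right order: the mount on the bearing and seat at (690,165), and the collar on the buffer at (552,290). The jar and socket are untouched, so I'm handing in.

```bash
python3 -c "
from cell import env
print(env.job_done())"
```

```text
the job is handed in; nothing more can be done
None
```

The job is handed in: the spring seat, bearing and mount are on the square-footed stand, the bump stop and collar on the round-footed one, and the jar and socket were not moved; the gripper is open and clear, at about 43 s of the 122 s allowed, and the hand-in gave no verdict.

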